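Find the hidden catch of the carving-tool case

TASK

Open the green carving-tool case by its hidden catch: put the closed fingertips on the brass plate at the left end of the black ledge, slide along the ledge to the right until they come to the gap, and press the catch inside it fully down so that the lid pops ajar. Use fingertip pressure only: do not touch or lift the lid, leave everything else on the table where it is, and finish with the hand clear.

Things in the scene. Friction and masses are not known exactly. Their poses are not given: they have to be found in the camera images.
- case: Green steel case fixed to the table, 350 mm long (its y), 240 mm deep (its x), flat green lid. Origin: centre of its underside, on the table; z up, x away from the robot, y to the left. Along its robot side runs the ledge, a rigid flat-topped bar, centre line x = -100 mm, ends y = +175 and -175 mm. Lid: from x = -70 mm to the far side, 52 mm high; black knob at x = +24, y = 0, 75 mm high.
- ledge (a point): Middle (case x = -100, y = 0) of the ledge's top line; top 58 mm above the table, ledge 40 mm wide, axes as the case. Case y +175 to +135 mm: brass plate; +135 to +90 and -150 to -175: plain black. Between, five 48 mm black sections (centres +66, +18, -30, -78, -126); one of the five, any one, is missing: the gap, 48 mm long, full ledge width, with the catch in it.
- plate (a point): Centre of the top of the brass plate at the left (+y) end of the ledge, 40 by 40 mm, level with the ledge top (58 mm above the table).
- catch (a joint): How far the catch is pressed down, m: 0 = up (start), 0.008 = fully down. The catch is a black plate, 44 mm (along the ledge) by 36 mm, that fills the gap's bottom; when up, its top lies 10 mm below the ledge top. It moves straight down against 4 to 6 N of friction, pressed anywhere, and stays where it is left.
- lid (a joint): Opening angle of the lid, rad: 0 = shut. Hinged along the far side, it rises by itself as the catch goes down, to 0.14 (front edge 27 mm higher, 79 mm above the table, knob top 89 mm) with the catch fully down.
- vase_mid (a point): Half-way up a small unfired clay vase, loose, 150 mm tall, 92 mm wide, left of the case. Bystander.
- jar_mid (a point): Half-way up a white jar with blue cap, loose, 75 mm tall, 60 mm wide, right of the case. Bystander.
- bowl_mid (a point): Centre, half-way up, of a blue bowl, loose, 50 mm tall, 110 mm across, right of the case. Bystander.
- brush_grip (a point): Handle of a loose 180 mm brush lying on the table on the robot side of the ledge. Bystander.
- knife_grip (a point): Handle of a loose 190 mm flat-bladed modelling tool lying left of the case. Bystander.
- block_mid (a point): Centre of a loose cork block 60 x 35 x 30 mm behind the case. Bystander.
Mind the look-alikes: they are no part of the job. Leave any pink or turquoise look-alike of the part that bears catch alone.

How it is judged:
By the outcome, as a careful person would: the job done as asked, in the order asked, and still so for the second after the job is handed in, with the robot touching nothing.
It also fails if it takes over 64 s, if anything falls off the work surface, if the arm or the gripper's body presses on something with over 40 N, if the wrist force passes 120 N, or if a joint passes its speed limit or range.

ROBOT

A 6-joint arm with a two-finger parallel gripper is mounted at the origin on the work surface. World frame = base frame: x ahead of the robot, y to its left, z up, the work surface at z = 0. Lengths are in m, angles in rad, forces in N, time in s.
With the tool pointing down it reaches from about 0.25 to 0.725 m from the base axis. Payload 4 kg.
Tool frame: the origin (TCP) lies at the very end of the fingers, on their centre line; the grasp point (between the pads) lies 19 mm behind it; z points along the fingers, y is the line along which they close (so a half turn about z gives the same grasp; the last joint's range is limited). The gripper opens to 85 mm and grips with 20 to 120 N. Pads are 22 mm wide; open, the fingers measure 114 mm over their backs; the gripper's body (76 mm by 85 mm) begins 54 mm behind the grasp point. The pads swing forward as they close: fully open they stand 13 mm farther back than shut.
Start: joints at [-1.338, 0.241, 0.005, 1.335, 0, 1.571], TCP at [0.115, -0.487, 0.231] pointing down, gripper open.
Joint ranges: [-2.72, 2.72], [-1.05, 1.87], [-1.09, 1.28], [-1.99, 2.15], [-1.42, 1.44], [-3.14, 3.14]. Speed limits (rad/s): [2.79, 2.79, 3.14, 3.14, 3.14, 3.14].

INTERFACE

Orientations are given as a unit quaternion [x, y, z, w].
In Python, from workcell import bot, vision, workorder gives the robot as it stands.
- The arm moves only by the shell command python3 -m creep 'ROWS' [OPENING]. ROWS is JSON, a list of rows, each a list of 2 entries, a list of its own where there are three numbers: the shift along the tool's x, y, z in mm, then the turn, a rotation vector about the tool's x, y, z in rad. In form: [[[dx, dy, dz], [wx, wy, wz]], ...]. A call has 1 to 12 rows; each row shifts and turns the commanded pose from where the row before left it, along the tool's axes as they then stand; what a row does not reach is not made up. A row lasts 1/8 s, in which the tool goes at most 62.5 mm and 10.7 degrees, less where a joint would pass 70% of its speed; a pose out of reach is approached as far as the arm can. A call is refused whole if a number of a shift passes 62.5 or a number of a turn 0.188, either way. A call with a gripper value outside its range is refused whole. OPENING is the finger opening in mm, from 0 to 85.4, set as the call begins (- or left out, the last holds). The fingers move at their own pace and stop on an object; the grip force is fixed at half the most. Time passes only in rows, so rows that do not move let the fingers close. It gives the time, the measured TCP pose, the force, the opening and the grip force at its end, in the units of the state.
- bot.get_obs(): the state, without advancing time (a new reading comes with each control period).
- vision.camera(name): name is "scene" or "side" or "wrist"; returns a dict with "image" (420x560x3 uint8, blue, green, red), "z_map" (420x560 float32, m along the optical axis (not along the pixel's ray), 0 where there is no reading), "K" (3x3 intrinsics, pixels), "k1" (the pictures are not rectified: a ray, as slopes to the right and down, at radius r is drawn at 1 + k1 r^2 times it, then the intrinsics apply), "rvec" (rotation vector, rad) and "tvec" (3), from world to camera coordinates, as OpenCV has them; the wrist camera has in their place "tool_from_camera" (4x4, takes a point from camera to tool coordinates, whose origin is the TCP and whose axes are the flange's). Camera axes: x right, y down, z forward; pixel columns grow to the right and rows downward; lengths in m; the calibration is good to about 2 mm. A picture is of the moment at which its call begins: read the wrist's pose just before it.
- workorder.job_done(): hands the job in; it is judged then, once.
Trained networks look in a picture, given as the dict that the camera call returned (one of the last four; its "shot" number tells which), for a name from the list of things; names that differ only in an ending like _2 or _b are one class to them, and where a whole thing is asked for, a point or a joint stands for the part that bears it (a point fixed in the world has none). Each returns a list of dicts, best first, with "score" (0 to 1); they miss things now and then, are a little off and sometimes report something else, mostly with a low value. They report only what shows in the picture. A call takes as long as a camera call. They do not tell look-alikes from the thing itself.
- vision.spot_in(picture, query): "position" ([column, row] in pixels, amid what is visible of it).
- vision.place_of(picture, query): "position" ([column, row] in pixels: a listed point, or the origin of a listed thing).
The state is a dict: "clock": time; "joint_pos": joint angles; "joint_vel": joint speeds; "tau": joint torques, N m; "eef_pos": TCP position; "tool_rot": TCP orientation; "ft_force": force on the tool from outside, world axes, zero at the start; "ft_torque": the same for the moment, N m; "grip_width": finger opening in m; "grasp_force": force on a finger pad.
Only numpy, scipy, OpenCV 4.12 (cv2) and the standard library are available. Lean on these libraries where they do the work, as an engineer would, in place of code of your own. Each camera call takes 0.05 s, during which the arm holds its last target. There are 200 camera calls.

## Working session

There is one attempt and no reset: what is moved stays moved. The work goes in short steps, Python scripts to look and compute and a shell command to move; the robot and the scene stay as the last step left them, time stands still between calls to the robot, and variables do not carry over. Pictures are saved under pics/ and viewed, at most 10 in all, crops included, and the job is handed in when it is done.

```bash
mkdir -p pics; cat > h.py <<'E'
import numpy as np, cv2
from workcell import bot, vision, workorder
from scipy.spatial.transform import Rotation as R
def pose():
    o=bot.get_obs(); T=np.eye(4); T[:3,:3]=R.from_quat(o["tool_rot"]).as_matrix(); T[:3,3]=o["eef_pos"]; return T
def shot(n):
    T=pose(); p=vision.camera(n)
    if n=="wrist": p["W"]=T@np.array(p["tool_from_camera"])
    else:
        E=np.eye(4);E[:3,:3]=cv2.Rodrigues(np.array(p["rvec"],float))[0];E[:3,3]=np.ravel(p["tvec"]);p["W"]=np.linalg.inv(E)
    return p
def ray(p,px):
    d=np.array([p["k1"],0,0,0,0],float)
    u=cv2.undistortPoints(np.array([[px]],float),np.array(p["K"],float),d)[0,0]
    # exact inverse by fixed point is in OpenCV; same model
    return p["W"][:3,3],p["W"][:3,:3]@np.array([u[0],u[1],1.])
def at_z(p,px,z):
    c,d=ray(p,px); return c+d*(z-c[2])/d[2]
def at_depth(p,px):
    c,d=ray(p,px); return c+d*p["z_map"][int(round(px[1])),int(round(px[0]))]
def proj(p,X):
    E=np.linalg.inv(p["W"]); 
    return cv2.projectPoints(np.array(X,float).reshape(-1,1,3),cv2.Rodrigues(E[:3,:3])[0],E[:3,3],np.array(p["K"],float),np.array([p["k1"],0,0,0,0],float))[0][:,0]
E
python3 - <<'E'
from h import *
np.set_printoptions(precision=3,suppress=True)
o=bot.get_obs();print(o["tool_rot"],o["eef_pos"],o["clock"])
for n in("scene","side"):
    p=shot(n);cv2.imwrite(f"pics/{n}0.png",p["image"]);print(n,p["W"][:3,3])
    for q in("case","ledge","plate","catch","lid","vase_mid","jar_mid","bowl_mid","brush_grip","knife_grip","block_mid"):
        for r in vision.place_of(p,q)[:2]:
            print(q,round(r["score"],2),np.array(r["position"]).round(),at_depth(p,r["position"]))
E
```

```text
[ 0.993  0.116 -0.    -0.001] [ 0.115 -0.486  0.23 ] 0.0
scene [1.057 0.566 0.622]
case 0.83 [259. 224.] [ 0.651 -0.003  0.049]
ledge 0.83 [289. 189.] [ 0.529 -0.056  0.057]
ledge 0.73 [364. 270.] [0.546 0.197 0.016]
plate 0.86 [339. 213.] [0.5   0.075 0.055]
plate 0.4 [197. 260.] [ 0.794 -0.008  0.027]Traceback (most recent call last):
  File "<stdin>", line 7, in <module>
ValueError: it knows: block_mid, bowl_mid, brush_grip, case, jar_mid, knife_grip, ledge, plate, vase_mid
```

```bash
python3 - <<'E'
from h import *
np.set_printoptions(precision=3,suppress=True)
for n in("scene","side"):
    p=shot(n);cv2.imwrite(f"pics/{n}0.png",p["image"]);print(n,p["W"][:3,3])
    for q in("case","ledge","plate","vase_mid","jar_mid","bowl_mid","brush_grip","knife_grip","block_mid"):
        for r in vision.place_of(p,q)[:2]:
            print(q,round(r["score"],2),np.array(r["position"]).round(),at_depth(p,r["position"]))
E
```

```text
scene [1.057 0.566 0.622]
case 0.97 [258. 224.] [ 0.652 -0.002  0.049]
case 0.4 [297. 182.] [ 0.455 -0.114  0.014]
ledge 0.88 [287. 185.] [ 0.524 -0.068  0.058]
ledge 0.66 [340. 214.] [0.501 0.08  0.056]
plate 0.71 [340. 215.] [0.501 0.081 0.055]
jar_mid 0.7 [200. 158.] [ 0.619 -0.294  0.054]
bowl_mid 0.77 [146. 178.] [ 0.743 -0.351  0.012]
brush_grip 0.71 [299. 184.] [ 0.499 -0.055  0.058]
knife_grip 0.93 [365. 269.] [0.545 0.198 0.018]
block_mid 0.92 [197. 264.] [0.799 0.004 0.027]
side [0.285 0.411 0.672]
case 0.59 [295. 212.] [ 0.597 -0.026  0.052]
case 0.32 [244. 314.] [0.536 0.196 0.018]
ledge 0.59 [342. 218.] [ 0.511 -0.069  0.059]
ledge 0.47 [375. 231.] [ 0.452 -0.116  0.019]
plate 0.97 [296. 271.] [0.506 0.088 0.057]
vase_mid 0.96 [172. 271.] [0.65  0.244 0.1  ]
jar_mid 0.57 [363. 145.] [ 0.602 -0.298  0.055]
bowl_mid 0.96 [320. 127.] [ 0.756 -0.342  0.007]
brush_grip 0.9 [375. 231.] [ 0.452 -0.116  0.02 ]
knife_grip 0.71 [244. 309.] [0.542 0.189 0.018]
block_mid 0.55 [227. 183.] [ 0.78  -0.012  0.029]
```

View pics/scene0.png

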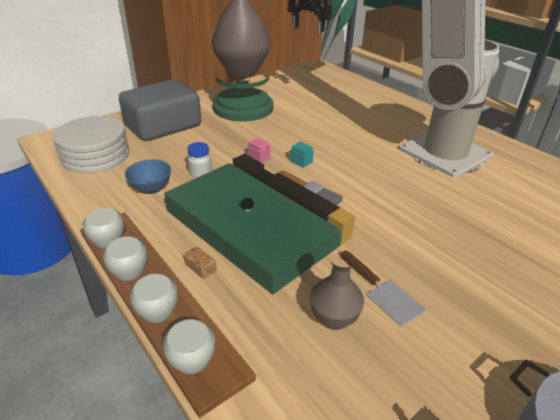

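View pics/side0.png

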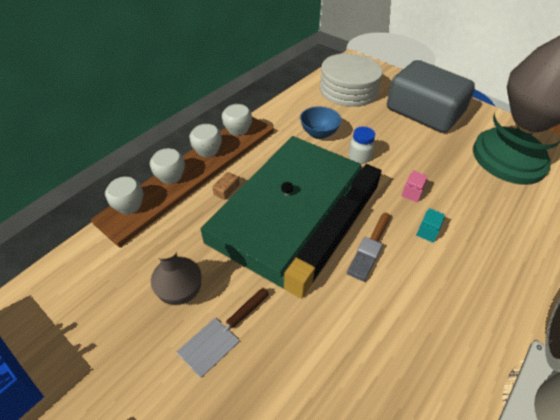

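The scene view shows the case around (258,224), with the brass plate at (340,222) and the brush in front of the ledge. The side view shows the brass plate at (298,272) and the ledge running to (372,175). Next I'll fit the ledge pose and find the gap from depth.

```bash
cat >> h.py <<'E'
def cloud(p):
    h,w=p["z_map"].shape
    v,u=np.mgrid[0:h,0:w]
    n=cv2.undistortPoints(np.stack([u,v],-1).reshape(-1,1,2).astype(float),np.array(p["K"],float),np.array([p["k1"],0,0,0,0],float))[:,0]
    z=p["z_map"].reshape(-1)
    X=np.c_[n*z[:,None],z]@p["W"][:3,:3].T+p["W"][:3,3]
    X[z==0]=np.nan
    return X,p["image"].reshape(-1,3).astype(int)
E
python3 - <<'E'
from h import *
np.set_printoptions(precision=4,suppress=True)
for n in("scene","side"):
    p=shot(n);X,c=cloud(p)
    dark=(c.max(1)<60)&(X[:,2]>.052)&(X[:,2]<.066)&(X[:,0]>.4)&(X[:,0]<.62)&(abs(X[:,1])<.3)
    br=(c[:,2]>c[:,0]+50)&(X[:,2]>.052)&(X[:,2]<.066)&(X[:,0]>.4)&(X[:,0]<.6)&(X[:,1]>0.03)&(X[:,1]<.13)
    green=(c[:,1]>c[:,2]+15)&(X[:,2]>.044)&(X[:,2]<.06)&(X[:,0]>.4)&(X[:,0]<.85)&(abs(X[:,1])<.25)
    for nm,m in(("dark",dark),("brass",br),("lid",green)):
        if m.sum()<5: print(n,nm,m.sum());continue
        P=X[m]; r=cv2.minAreaRect(P[:,:2].astype(np.float32)*1000); print(n,nm,m.sum(),P.mean(0),np.median(P[:,2]),r)
    # orthophoto
    O=np.zeros((600,500,3),np.uint8); k=(X[:,2]>-.01)&(X[:,2]<.12)
    a=((.66-X[k,0])*1500).astype(int)+0; b=((.17-X[k,1])*1500).astype(int)
    ok=(a>=0)&(a<450)&(b>=0)&(b<560); O=np.zeros((450,560,3),np.uint8); O[a[ok],b[ok]]=np.clip(c[k][ok]*2,0,255)
    H=np.zeros((450,560,3),np.uint8); H[a[ok],b[ok]]=cv2.applyColorMap(np.clip((X[k][ok][:,2]-.035)*255/.035,0,255).astype(np.uint8).reshape(-1,1),cv2.COLORMAP_JET)[:,0]
    cv2.imwrite(f"pics/o_{n}.png",np.hstack([cv2.resize(cv2.dilate(O,np.ones((2,2))),(390,314)),cv2.resize(cv2.dilate(H,np.ones((2,2))),(390,314))]))
a=cv2.imread("pics/o_scene.png");b=cv2.imread("pics/o_side.png");cv2.imwrite("pics/o.png",cv2.resize(np.vstack([a,b]),(744,600)))
E
```

```text
scene dark 1132 [ 0.522  -0.0653  0.056 ] 0.05610489460714002 ((522.743896484375, -88.42109680175781), (41.6911735534668, 304.435302734375), 6.439894676208496)
scene brass 272 [0.504  0.0846 0.0559] 0.05607169211649776 ((502.5829772949219, 83.53170776367188), (41.80084228515625, 41.09135818481445), 7.709177494049072)
scene lid 9253 [ 0.6476 -0.0331  0.0498] 0.04985881128520886 ((641.8843994140625, -55.425628662109375), (191.1336669921875, 352.08660888671875), 6.5141472816467285)
side dark 2048 [ 0.52   -0.0617  0.058 ] 0.05815164613763729 ((532.7781372070312, 6.2830963134765625), (499.7599182128906, 111.88176727294922), 82.26919555664062)
side brass 468 [0.5014 0.0828 0.058 ] 0.058252050938552735 ((502.1447448730469, 81.0854263305664), (40.10824966430664, 44.51015090942383), 7.076526641845703)
side lid 10878 [ 0.634  -0.0343  0.0517] 0.05182171472819269 ((637.4361572265625, -57.2086181640625), (199.26988220214844, 352.6723937988281), 6.381624698638916)
```

View pics/o.png

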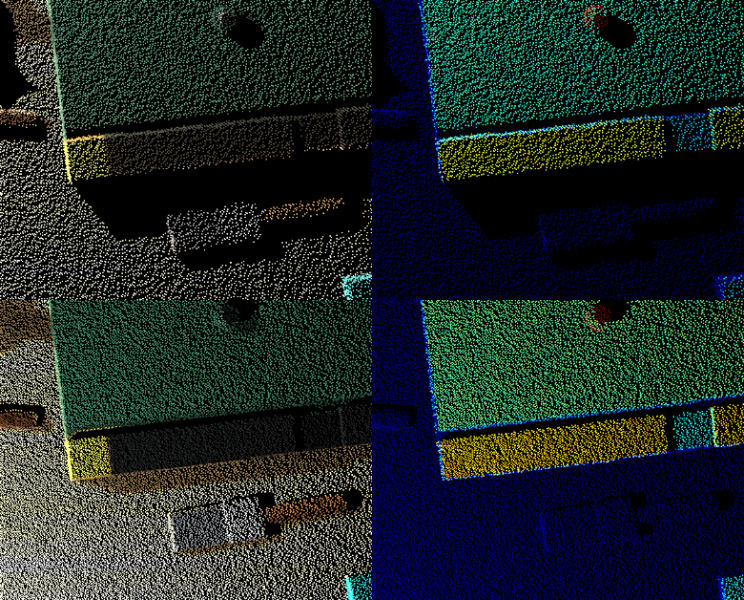

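The orthophotos show the brass plate at the left end of the ledge and one lower strip, the gap, about 220–280 mm along. Now I'll compute it in ledge coordinates.

```bash
python3 - <<'E'
from h import *
np.set_printoptions(precision=4,suppress=True)
t=np.radians(6.45);ex=np.array([np.cos(t),np.sin(t)]);ey=np.array([-np.sin(t),np.cos(t)])
for n in("scene","side"):
    p=shot(n);X,c=cloud(p)
    M=np.array([.5025,.0825])-155*ey/1000
    L=np.c_[(X[:,:2]-M)@ex,(X[:,:2]-M)@ey]*1000
    st=(abs(L[:,0])<14)&(X[:,2]>.03)
    for y in range(-186,190,8):
        m=st&(L[:,1]>=y)&(L[:,1]<y+8)
        print(y+4,m.sum(),round(np.median(X[m,2])*1000,1) if m.sum() else None,end='; ')
    print()
    m=(X[:,2]>.054)&(X[:,2]<.062)&(abs(L[:,0])<40)&(abs(L[:,1])<200); print(n,M,"ledge x rng",np.percentile(L[m,0],[1,99]),"y",np.percentile(L[m,1],[.3,99.7]))
    w=p["image"]
print(bot.get_obs()["clock"]); p=shot("wrist");cv2.imwrite("pics/w0.png",p["image"]);print(p["tool_from_camera"])
E
```

```text
-182 0 None; -174 7 55.4; -166 18 56.4; -158 21 56.3; -150 18 56.5; -142 17 56.2; -134 21 56.7; -126 22 56.5; -118 22 56.1; -110 16 56.1; -102 50 53.1; -94 19 46.3; -86 22 46.4; -78 24 46.3; -70 17 46.0; -62 12 46.6; -54 4 55.7; -46 21 56.0; -38 25 56.2; -30 21 56.1; -22 23 56.2; -14 26 56.7; -6 25 56.2; 2 22 56.7; 10 26 56.2; 18 26 56.2; 26 24 56.2; 34 28 55.9; 42 29 56.0; 50 23 56.5; 58 25 56.7; 66 32 56.4; 74 28 56.0; 82 30 56.5; 90 24 56.7; 98 30 56.3; 106 29 56.2; 114 29 56.0; 122 33 56.1; 130 27 56.6; 138 32 56.5; 146 30 56.3; 154 33 56.3; 162 32 56.4; 170 35 56.4; 178 79 44.3; 186 0 None; 
scene [ 0.5199 -0.0715] ledge x rng [-21.1111  20.234 ] y [-171.5563  175.6624]
-182 0 None; -174 21 58.3; -166 30 58.8; -158 28 58.5; -150 29 59.2; -142 32 58.9; -134 36 58.4; -126 30 57.9; -118 31 58.1; -110 34 58.7; -102 73 53.7; -94 34 48.6; -86 36 48.0; -78 32 48.3; -70 34 48.2; -62 16 48.1; -54 17 58.5; -46 37 58.3; -38 46 58.3; -30 35 58.1; -22 36 57.9; -14 42 58.7; -6 40 58.3; 2 41 58.5; 10 43 58.4; 18 42 58.5; 26 43 58.7; 34 47 58.0; 42 44 58.1; 50 45 58.2; 58 45 58.6; 66 49 58.5; 74 50 58.0; 82 51 58.0; 90 48 58.2; 98 53 58.5; 106 54 58.4; 114 53 58.1; 122 55 58.1; 130 55 57.9; 138 52 58.1; 146 58 58.0; 154 54 58.4; 162 56 58.6; 170 141 54.3; 178 33 43.1; 186 0 None; 
side [ 0.5199 -0.0715] ledge x rng [-20.292   21.1396] y [-174.2165  174.1435]
1.4
[[ 0.0004 -0.9524 -0.3048  0.0787]
 [ 1.      0.0007 -0.0009  0.0002]
 [ 0.0011 -0.3048  0.9524 -0.143 ]
 [ 0.      0.      0.      1.    ]]
```

```bash
python3 -m creep '[[[0,0,0],[0,0,0.12]],[[40,-46,5],[0,0,0]],[[40,-46,5],[0,0,0]],[[40,-46,5],[0,0,0]],[[40,-46,5],[0,0,0]],[[40,-46,5],[0,0,0]],[[40,-46,5],[0,0,0]],[[40,-46,5],[0,0,0]],[[40,-46,5],[0,0,0]],[[40,-46,5],[0,0,0]],[[40,-46,5],[0,0,0]],[[0,0,0],[0,0,0]]]' 0
cat > d.py <<'E'
from h import *
import sys
np.set_printoptions(precision=2,suppress=True)
def tgt(y,z,x=0):
    t=np.radians(6.45);ex=np.array([np.cos(t),np.sin(t)]);ey=np.array([-np.sin(t),np.cos(t)])
    return np.r_[np.array([.5199,-.0715])+(x*ex+y*ey)/1000,z/1000]
T=pose()
L=T[:3,3]-tgt(0,0);t=np.radians(6.45)
print("ledge xyz mm",1000*np.array([L[0]*np.cos(t)+L[1]*np.sin(t),-L[0]*np.sin(t)+L[1]*np.cos(t),L[2]]))
G=np.array([[np.cos(t),np.sin(t),0],[np.sin(t),-np.cos(t),0],[0,0,-1]]).T
print("turn (tool rotvec)",R.from_matrix(T[:3,:3].T@G).as_rotvec(), bot.get_obs()["ft_force"],bot.get_obs()["clock"])
y,z=map(float,sys.argv[1:3]); print("shift to target",1000*T[:3,:3].T@(tgt(y,z)-T[:3,3]))
E
python3 d.py 155 100
```

```text
clock: 2.95
eef_pos: [0.4627, 0.0189, 0.1807]
tool_rot: [0.998, 0.06, 0.0, -0.0]
ft_force: [-1.1, -0.7, -0.6]
grip_width: -0.0001
grasp_force: 0.0
ledge xyz mm [-46.64  96.24 180.71]
turn (tool rotvec) [-0.   -0.    0.01] [-1.07 -0.69 -0.55] 2.95
shift to target [ 47.01 -58.4   80.75]
```

```bash
python3 -m creep '[[[24,-28,10],[0,0,0.008]],[[23,-29,20],[0,0,0]],[[0,0,30],[0,0,0]],[[0,0,30],[0,0,0]],[[0,0,15],[0,0,0]],[[0,0,0],[0,0,0]],[[0,0,0],[0,0,0]]]'
python3 d.py 155 60
python3 - <<'E'
from h import *
p=shot("side");cv2.imwrite("pics/s1.png",p["image"][120:360,180:460].repeat(2,0).repeat(2,1))
E
```

```text
clock: 3.82
eef_pos: [0.5039, 0.0651, 0.0775]
tool_rot: [0.998, 0.061, 0.001, -0.005]
ft_force: [-0.0, -0.1, 0.7]
grip_width: 0.0001
grasp_force: 0.0
ledge xyz mm [ -0.55 137.55  77.52]
turn (tool rotvec) [-0.01 -0.    0.01] [-0.02 -0.13  0.68] 3.825
shift to target [  0.69 -17.26  17.7 ]
```

View pics/s1.png

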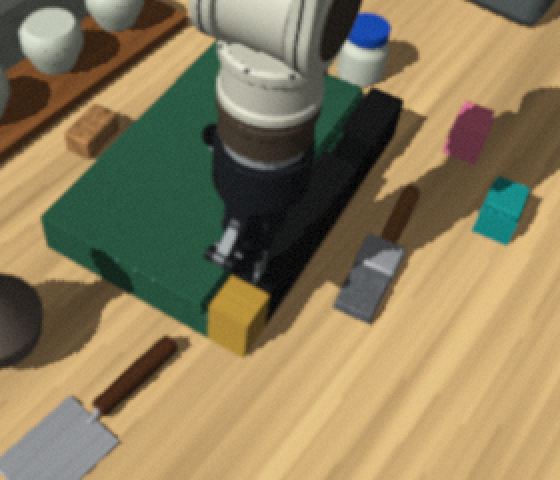

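The fingers are over the ledge near the plate's right edge and fell short by 17 mm in y. I'll correct that before touching.

```bash
python3 -m creep '[[[0,-9,0],[-0.01,0,0.005]],[[0,-9,0],[0,0,0]],[[0,0,4],[0,0,0]],[[0,0,4],[0,0,0]],[[0,0,0],[0,0,0]]]'
python3 d.py 155 58;python3 -c "
from h import *;print(bot.get_obs()['joint_pos'])"
```

```text
clock: 4.5
eef_pos: [0.5018, 0.0714, 0.0678]
tool_rot: [0.998, 0.068, -0.001, -0.005]
ft_force: [0.4, -0.0, -0.0]
grip_width: -0.0003
grasp_force: 0.0
ledge xyz mm [ -1.95 144.    67.83]
turn (tool rotvec) [-0.01  0.    0.02] [ 0.38 -0.02 -0.02] 4.5
shift to target [  2.21 -10.86   9.94]
[ 0.13535589  0.38828492 -0.24307356  0.94093279  0.0098977   3.14161112]
```

Joint 6 has reached its limit at 3.14. I'll rise and make a half turn the other way, which gives the same fingertip pose and puts the camera on the robot side.

```bash
python3 -m creep '[[[0,0,-30],[0,0,0]],[[0,0,0],[0,0,-0.184]],[[0,0,0],[0,0,-0.184]],[[0,0,0],[0,0,-0.184]],[[0,0,0],[0,0,-0.184]],[[0,0,0],[0,0,-0.184]],[[0,0,0],[0,0,-0.184]],[[0,0,0],[0,0,-0.184]],[[0,0,0],[0,0,-0.184]],[[0,0,0],[0,0,-0.184]],[[0,0,0],[0,0,-0.184]],[[0,0,0],[0,0,-0.184]]]' >/dev/null
python3 -m creep '[[[0,0,0],[0,0,-0.184]],[[0,0,0],[0,0,-0.184]],[[0,0,0],[0,0,-0.184]],[[0,0,0],[0,0,-0.184]],[[0,0,0],[0,0,-0.184]],[[0,0,0],[0,0,-0.184]],[[0,0,0],[0,0,0]]]'
sed -i 's/G=np.array(\[\[np.cos(t),np.sin(t),0\],\[np.sin(t),-np.cos(t),0\]/G=np.array([[-np.cos(t),-np.sin(t),0],[-np.sin(t),np.cos(t),0]/' d.py; python3 d.py 155 70
```

```text
clock: 6.88
eef_pos: [0.5023, 0.0711, 0.0984]
tool_rot: [-0.06, 0.998, 0.005, -0.001]
ft_force: [-0.5, 0.5, 0.3]
grip_width: 0.0
grasp_force: 0.0
ledge xyz mm [ -1.45 143.63  98.37]
turn (tool rotvec) [ 0.01 -0.    0.01] [-0.47  0.54  0.28] 6.875
shift to target [-1.54 11.08 28.48]
```

```bash
python3 -m creep '[[[-1.5,11,10],[0.01,0,0.007]],[[0,0,18],[0,0,0]],[[0,0,5],[0,0,0]],[[0,0,2],[0,0,0]],[[0,0,0],[0,0,0]],[[0,0,0],[0,0,0]]]'
python3 d.py 155 58
```

```text
clock: 7.62
eef_pos: [0.503, 0.0824, 0.0641]
tool_rot: [-0.057, 0.998, 0.0, 0.0]
ft_force: [-0.6, -0.3, 0.5]
grip_width: -0.0001
grasp_force: 0.0
ledge xyz mm [  0.46 154.8   64.08]
turn (tool rotvec) [0. 0. 0.] [-0.56 -0.3   0.45] 7.625
shift to target [0.46 0.2  6.08]
```

```bash
python3 -m creep '[[[0,0,1.5],[0,0,0]],[[0,0,1.5],[0,0,0]],[[0,0,1],[0,0,0]],[[0,0,1],[0,0,0]],[[0,0,0],[0,0,0]]]'
python3 -m creep '[[[0,0,0.7],[0,0,0]],[[0,0,0.7],[0,0,0]],[[0,0,0],[0,0,0]]]'
```

```text
clock: 8.25
eef_pos: [0.5024, 0.0823, 0.0584]
tool_rot: [-0.057, 0.998, -0.0, -0.0]
ft_force: [-0.1, 0.5, -0.9]
grip_width: 0.0
grasp_force: 0.0
clock: 8.62
eef_pos: [0.5026, 0.0823, 0.0581]
tool_rot: [-0.057, 0.998, -0.0, 0.0]
ft_force: [-2.4, -1.3, 6.6]
grip_width: 0.0
grasp_force: 3.2
```

Contact with the plate at z = 58.1 mm with about 6 N. Now sliding right.

```bash
python3 -m creep '[[[0,-6,0],[0,0,0]],[[0,-12,0],[0,0,0]],[[0,-12,0],[0,0,0]],[[0,-12,0],[0,0,0]],[[0,-12,0],[0,0,0]],[[0,-12,0],[0,0,0]]]'; python3 d.py -78 58
```

```text
clock: 9.38
eef_pos: [0.5111, 0.0171, 0.0581]
tool_rot: [-0.058, 0.998, 0.001, 0.001]
ft_force: [-0.8, 5.4, 6.2]
grip_width: -0.0001
grasp_force: 2.9
ledge xyz mm [ 1.19 89.   58.08]
turn (tool rotvec) [0. 0. 0.] [-0.79  5.44  6.18] 9.375
shift to target [   1.64 -167.     -0.23]
```

```bash
python3 -m creep '[[[0.7,-12,0],[0,0,0]],[[0.7,-12,0],[0,0,0]],[[0.5,-12,0],[0,0,0]],[[0,-12,0],[0,0,0]],[[0,-12,0],[0,0,0]],[[0,-12,0],[0,0,0]],[[0,-12,0],[0,0,0]],[[0,-12,0],[0,0,0]]]'; python3 d.py -78 58
```

```text
clock: 10.38
eef_pos: [0.5199, -0.0785, 0.0581]
tool_rot: [-0.058, 0.998, 0.001, 0.001]
ft_force: [-0.5, 5.2, 7.2]
grip_width: -0.0001
grasp_force: 3.3
ledge xyz mm [-0.75 -6.92 58.09]
turn (tool rotvec) [0. 0. 0.] [-0.53  5.22  7.21] 10.375
shift to target [ -0.55 -71.08  -0.05]
```

```bash
python3 -m creep '[[[0,-12,0],[0,0,0]],[[0,-12,0],[0,0,0]],[[0,-12,0],[0,0,0]],[[0,-12,0],[0,0,0]],[[0,-10,0],[0,0,0]],[[0,-7,0],[0,0,0]],[[0,-4,0],[0,0,0]],[[0,0,0],[0,0,0]]]'; python3 d.py -78 50
```

```text
clock: 11.38
eef_pos: [0.5268, -0.1477, 0.0569]
tool_rot: [-0.057, 0.998, 0.0, -0.0]
ft_force: [-0.5, 0.4, -0.1]
grip_width: 0.0001
grasp_force: 0.0
ledge xyz mm [ -1.72 -76.47  56.85]
turn (tool rotvec) [ 0. -0.  0.] [-0.48  0.4  -0.08] 11.375
shift to target [-1.73 -1.53  6.85]
```

The force dropped to zero and the tip sank, so it is in the gap. Pressing down.

```bash
python3 -m creep '[[[0,-1.5,3],[0,0,0]],[[0,0,4],[0,0,0]],[[0,0,2],[0,0,0]],[[0,0,2],[0,0,0]],[[0,0,2],[0,0,0]],[[0,0,0],[0,0,0]]]';python3 -m creep '[[[0,0,2],[0,0,0]],[[0,0,1.5],[0,0,0]],[[0,0,1],[0,0,0]],[[0,0,1],[0,0,0]],[[0,0,0],[0,0,0]],[[0,0,0],[0,0,0]]]'; python3 d.py -78 40
```

```text
clock: 12.12
eef_pos: [0.5271, -0.1487, 0.0441]
tool_rot: [-0.057, 0.998, 0.0, -0.0]
ft_force: [-1.6, -0.1, 1.9]
grip_width: 0.0
grasp_force: 0.6
clock: 12.88
eef_pos: [0.5272, -0.1488, 0.04]
tool_rot: [-0.057, 0.998, -0.0, 0.0]
ft_force: [-5.5, 2.9, 12.1]
grip_width: -0.0
grasp_force: 6.1
ledge xyz mm [ -1.4  -77.62  39.98]
turn (tool rotvec) [-0.  0.  0.] [-5.49  2.95 12.09] 12.875
shift to target [-1.4  -0.39 -0.02]
```

At 40.0 mm the force has risen to 12 N, so the catch is at its stop. I'll press slightly harder to be sure, then check the lid.

```bash
python3 -m creep '[[[0,0,0.8],[0,0,0]],[[0,0,0.7],[0,0,0]],[[0,0,0],[0,0,0]],[[0,0,0],[0,0,0]]]'; python3 - <<'E'
from h import *
for n in("side",):
    p=shot(n);X,c=cloud(p)
    t=np.radians(6.45);d=X[:,:2]-[.5199,-.0715]
    lx=d[:,0]*np.cos(t)+d[:,1]*np.sin(t);ly=-d[:,0]*np.sin(t)+d[:,1]*np.cos(t)
    for a in(.04,.06,.15,.19):
        m=(abs(lx-a)<.005)&(ly>.05)&(ly<.16)&(X[:,2]>.04);print(n,a,m.sum(),np.median(X[m,2]))
E
```

```text
clock: 13.38
eef_pos: [0.5273, -0.1488, 0.0399]
tool_rot: [-0.057, 0.998, -0.0, 0.001]
ft_force: [-7.9, 3.0, 21.5]
grip_width: 0.0001
grasp_force: 10.5
side 0.04 238 0.07779235040306137
side 0.06 229 0.07505473828917841
side 0.15 196 0.06178058101173095
side 0.19 180 0.05592728060845542
```

The lid is ajar: the slope of about 0.145 matches 0.14. Now I'll retreat straight up.

```bash
python3 -m creep '[[[0,0,-2],[0,0,0]],[[0,0,-5],[0,0,0]],[[0,0,-15],[0,0,0]],[[0,0,-30],[0,0,0]],[[0,0,-40],[0,0,0]],[[0,0,-40],[0,0,0]],[[20,0,-30],[0,0,0]],[[30,0,0],[0,0,0]],[[30,0,0],[0,0,0]],[[0,0,0],[0,0,0]],[[0,0,0],[0,0,0]]]'; python3 - <<'E'
from h import *
for n in("side","scene"):
    p=shot(n);X,c=cloud(p);cv2.imwrite(f"pics/e_{n}.png",p["image"])
    t=np.radians(6.45);d=X[:,:2]-[.5199,-.0715]
    lx=d[:,0]*np.cos(t)+d[:,1]*np.sin(t);ly=-d[:,0]*np.sin(t)+d[:,1]*np.cos(t)
    for a in(.04,.19):
        m=(abs(lx-a)<.005)&(ly>.05)&(ly<.16)&(X[:,2]>.04);print(n,a,m.sum(),np.median(X[m,2]))
    m=(abs(lx)<.012)&(abs(ly+.078)<.015)&(X[:,2]<.06)&(X[:,2]>.02);print("catch",m.sum(),np.median(X[m,2]) if m.any() else 0)
a=[cv2.resize(cv2.imread(f"pics/e_{n}.png"),(400,300)) for n in("side","scene")];cv2.imwrite("pics/e.png",np.hstack(a))
E
```

```text
clock: 14.8
eef_pos: [0.4487, -0.1583, 0.1999]
tool_rot: [-0.057, 0.998, -0.0, 0.001]
ft_force: [0.3, 0.0, 0.2]
grip_width: 0.0001
grasp_force: 0.0
side 0.04 239 0.07765748817907081
side 0.19 177 0.056047932365882125
catch 85 0.04042519304287728
scene 0.04 182 0.0755955837719724
scene 0.19 229 0.05388570003600435
catch 7 0.03836728164496328
```

View pics/e.png

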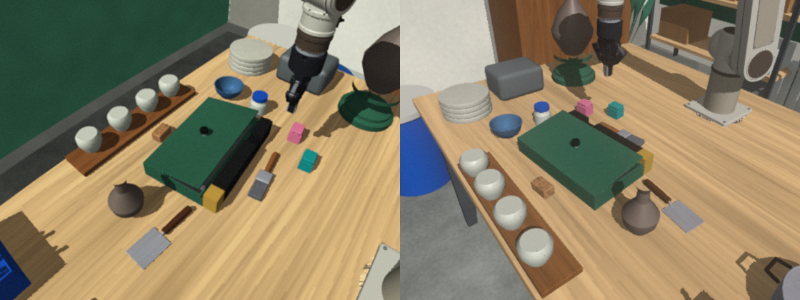

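Both views show the lid ajar, the catch down at 40 mm, the hand clear and all the bystanders in place.

```bash
python3 -c "
from workcell import workorder;print(workorder.job_done())"
```

```text
the job is handed in; nothing more can be done
None
```

The case is open and the job is handed in: I slid from the brass plate to the gap and pressed the catch fully down, which left the lid ajar at about 0.14 rad; the hand is clear and everything else looks to be where it was.

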